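# Sort the washed baking things and bed the loaf tin in its holder

## Robot

A 7-joint arm with a two-finger parallel gripper is mounted at the origin on the work surface. World frame = base frame: x ahead of the robot, y to its left, z up, the work surface at z = 0. Lengths are in mm, angles in degrees, forces in N, time in s.
With the tool pointing down it reaches from about 425 to 825 mm from the base axis. Payload 3.6 kg.
Tool frame: the origin (TCP) lies on the centre line of the jaws, within the pads' length; the fingertips stand 19 mm ahead of it and the grasp point (between the pads) is the TCP; z points along the fingers, y is the direction in which the jaws open and shut (so a half turn about z gives the same grasp; the last joint's range is limited). The gripper opens to 85 mm and grips with 20 to 120 N. Pads are 22 mm wide; open, the fingers measure 114 mm over their backs; the gripper's body (76 mm by 85 mm) begins 54 mm behind the grasp point. The pads swing forward as they close: fully open they stand 13 mm farther back than shut.
Start: joints at [-72.049, 35.231, -0.722, 81.555, 0.464, 63.22, -2.315], TCP at [216.611, 612.816, 250.297] pointing down, gripper open.
Joint ranges: [-178.69, 178.69], [-17.37, 117.87], [-77.05, 75.6], [15.02, 138.74], [-78.02, 258.01], [0.78, 113.62], [-162.83, 162.83]. Speed limits (degrees/s): [159.86, 159.86, 180, 180, 180, 180, 180].

## Interface

Orientations are given as [roll, pitch, yaw] about the fixed x, y, z axes, in that order (R = Rz(yaw) Ry(pitch) Rx(roll)).
In Python, from bench import manip gives the robot as it stands.
- The arm moves only by the shell command python3 -m handwheel 'ROWS' [OPENING] [FORCE]. ROWS is JSON, a list of rows, each an object with "delta_pos": the shift along the world's x, y, z in cm, a list of three; "rotation": the turn, a rotation vector about the world's x, y, z in degrees, a list of three. A call has 1 to 12 rows; each row shifts and turns the commanded pose from where the row before left it; what a row does not reach is not made up. A row lasts 1/10 s, in which the tool goes at most 50 mm and 8.59 degrees, less where a joint would pass 70% of its speed; a pose out of reach is approached as far as the arm can. A call is refused whole if a number of a shift passes 5 or a number of a turn 8.59, either way. A call with a gripper value outside its range is refused whole. OPENING is the opening in per cent of the stroke, from 0 (shut) to 100 (fully open), set as the call begins (- or left out, the last holds). The fingers move at their own pace and stop on an object; FORCE is the grip in N (left out, the last holds). Time passes only in rows, so rows that do not move let the fingers close. It gives the time, the measured TCP pose, the force and the opening at its end, in the units of the state.
- manip.state(): the state, without advancing time (a new reading comes with each control period).
- manip.capture(name): name is "side" or "top" or "wrist"; returns a dict with "pixels" (480x640x3 uint8, red, green, blue), "fx", "fy", "cx", "cy" (pixels), "R" (3x3) and "t" (3): a world point X has camera coordinates R X + t. Camera axes: x right, y down, z forward; pixel columns grow to the right and rows downward; lengths in mm; the calibration is good to about 2 mm. A picture is of the moment at which its call begins. There is no depth.
- manip.job_done(): hands the job in, once; it reports no verdict.
The state is a dict: "t": time; "joints": joint angles; "qvel": joint speeds; "joint_torque": joint torques, N m; "ee_pos": TCP position; "eef_rot": TCP orientation; "ft_force": force on the tool from outside, world axes, zero at the start; "torque": the same for the moment, N m; "finger_gap": finger opening in mm.
Only numpy, scipy, OpenCV 4.12 (cv2) and the standard library are available. Lean on these libraries where they do the work, as an engineer would, in place of code of your own. Each camera call takes 0.05 s, during which the arm holds its last target. There are 200 camera calls.

## Task

Sort the washed baking things by type: lay the two utensils (dough whisk and scraper) flat in the large tray, put the round cutter in the small square box, and put the loaf tin from the sloping stand upright into its matching tin holder, pressing it down past the spring clips until it is fully home, without forcing it hard. Leave the other things on the shelf where they stand.

Things in the scene. Friction and masses are not known exactly. Their poses are not given: they have to be found in the camera images.
- tin_c (a point): Centre of the small aluminium loaf tin (0.16 kg), half-way up its 52 mm. Own x along its length (ends alike), y across, z out of its mouth. Top 18 mm: upright rim band, 108 x 56 mm outside; below, walls taper over 34 mm from 102 x 50 to 92 x 40 mm at the bottom. Starts on a sloping stand, mouth tilted 35 degrees towards the robot. Grip the band across the 56 mm width, square to the slope.
- tin: The same loaf tin; origin at the centre of its underside, axes as for its centre.
- carrier_home (a point): Where the loaf tin's centre lies when fully home in the fixed holder, mouth up. Own x along the holder's length, y across, z up. The holder's floor is 26 mm below this point, its mouth 3 mm above. 1.5 mm of room round the tin when home, more higher up: the taper centres it. The rim band then stands above the holder, its long sides free for fingers; clips at the two ends reach 38 mm above this point.
- carrier: The fixed tin holder: wooden board 180 x 80 mm (origin under its centre) bearing an aluminium shell of the tin's taper. A sprung steel clip with sloping lead-in stands at each end: a tin just set in stops about 14 mm too high on the clips' slopes. A push down of about 6 to 16 N spreads them; the tin goes down to a hard stop and stays when released.
- rack: The fixed sloping wooden stand that the tin lies on, its length up the slope, held by a low ledge at the foot. Origin under its centre, base 150 x 100 mm, rising towards its own +x at 35 degrees; slope 56 mm wide, 125 mm long, highest edge 98 mm up.
- whisk_c (a point): Stainless dough whisk lying flat, 171 mm long (0.12 kg): grip point on its handle near the balance, half-way up the 20 mm thick, 22 mm wide handle. Own x along the whisk towards the wire loop, z up. The handle reaches 60 mm behind this point and 40 mm ahead; the flat loop, 62 mm wide, ends 111 mm ahead; the middle of the whole length is 25 mm ahead.
- scraper_c (a point): Plastic dough scraper lying flat, 110 x 70 x 5 mm (0.07 kg), with a grip ridge 14 mm wide and 95 mm long along its middle, rising to 24 mm above its underside. This is its centre, 12 mm above the underside. Own x along the ridge, z up.
- cutter_c (a point): Round fluted stainless pastry cutter with a closed flat top, 62 mm diameter, 45 mm tall (0.09 kg), standing upright. This is its centre, half-way up. Own z along its axis.
- tray: Large open white tray for utensils, fixed: 160 mm (own x) by 250 mm (own y), 40 mm tall, walls and floor 5 mm. Origin at the centre of its underside.
- bin: Small square open white box for cutters, fixed: 130 x 130 mm, 40 mm tall, walls and floor 5 mm. Origin at the centre of its underside.
- heat_mat: Compact grey heat mat with a white press button, fixed, 130 x 130 x 14 mm; not needed. Origin at the centre of its underside.
- timer: Bystander, loose: white plastic kitchen timer, 60 mm wide, 46 mm tall. Origin at the centre of its underside.
- salt_pot: Bystander, loose: white ceramic salt pot with steel cap, 52 mm wide, 75 mm tall. Origin at the centre of its underside.
- spice_tin: Bystander, loose: small round steel spice tin with lid, 60 mm wide, 50 mm tall. Origin at the centre of its underside.
- spice_jar: Bystander, loose: small glass spice jar, 48 mm wide, 70 mm tall. Origin at the centre of its underside.
There are look-alikes about, which are no part of the job. Leave any orange look-alike of the part that bears cutter_c alone.

How it is judged:
By the outcome, as a careful person would: the job done as asked, in the order asked, and still so for the second after the job is handed in, with the robot touching nothing.
It also fails if it takes over 72 s, if anything falls off the work surface, if the arm or the gripper's body presses on something with over 40 N, if the wrist force passes 120 N, or if a joint passes its speed limit or range.

## Working session

There is one attempt and no reset: what is moved stays moved. The work goes in short steps, Python scripts to look and compute and a shell command to move; the robot and the scene stay as the last step left them, time stands still between calls to the robot, and variables do not carry over. Pictures are saved under pics/ and viewed, about 8 in all and at most 12, crops included, and the job is handed in when it is done.

```bash
mkdir -p pics
cat > h.py <<'E'
import numpy as np, cv2, pickle
from bench import manip
def cap(name, fn):
    c=manip.capture(name); pickle.dump(c,open(f'pics/{fn}.pkl','wb'))
    cv2.imwrite(f'pics/{fn}.png',cv2.cvtColor(c['pixels'],cv2.COLOR_RGB2BGR)); return c
def load(fn): return pickle.load(open(f'pics/{fn}.pkl','rb'))
def ray(c,u,v):
    R=np.array(c['R']);t=np.array(c['t'])
    d=R.T@np.array([(u-c['cx'])/c['fx'],(v-c['cy'])/c['fy'],1]); return -R.T@t, d/np.linalg.norm(d)
def atz(c,u,v,z):
    o,d=ray(c,u,v); return o+d*(z-o[2])/d[2]
def tri(*obs):
    A=np.zeros((3,3));b=np.zeros(3);rs=[ray(*x) for x in obs]
    for o,d in rs:
        P=np.eye(3)-np.outer(d,d);A+=P;b+=P@o
    X=np.linalg.solve(A,b); return X,[np.linalg.norm((np.eye(3)-np.outer(d,d))@(X-o)) for o,d in rs]
def proj(c,X):
    p=np.array(c['R'])@np.array(X)+np.array(c['t']); return c['fx']*p[0]/p[2]+c['cx'],c['fy']*p[1]/p[2]+c['cy']
E
python3 - <<'E'
from h import *
for n in('side','top'):
    c=cap(n,n+'0'); print(n,-np.array(c['R']).T@c['t'],c['fx'],np.array(c['R']).round(2).tolist())
s=manip.state(); print(s['t'],s['ee_pos'],s['eef_rot'],s['ft_force'],s['finger_gap'])
E
```

```text
side [  569.59209879 -1093.39742552   933.21748687] 529.7259154117129 [[1.0, 0.07, 0.0], [0.04, -0.62, -0.78], [-0.05, 0.78, -0.62]]
top [ 343.68857555   12.92197625 1389.12489803] 545.567885290929 [[0.0, -1.0, 0.03], [-0.99, -0.01, -0.12], [0.12, -0.02, -0.99]]
0.1 [216.44469061 612.22463898 249.2411051 ] [-1.79866104e+02  2.63839849e-03  1.60532473e+02] [ 0.97192671 -1.02887124  0.062055  ] 85.33012311551921
```

View pics/top0.png

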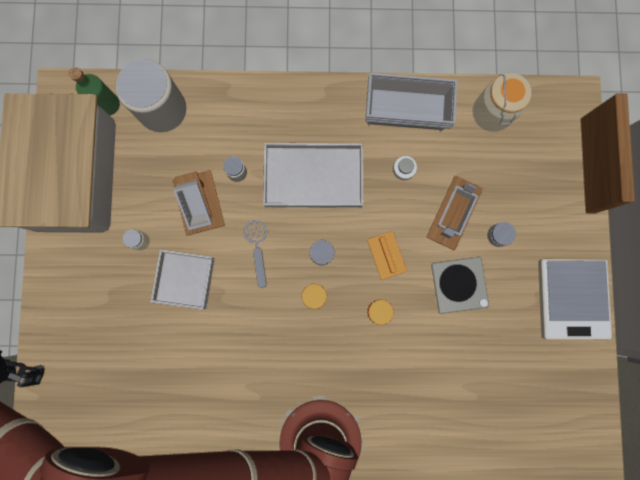

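View pics/side0.png

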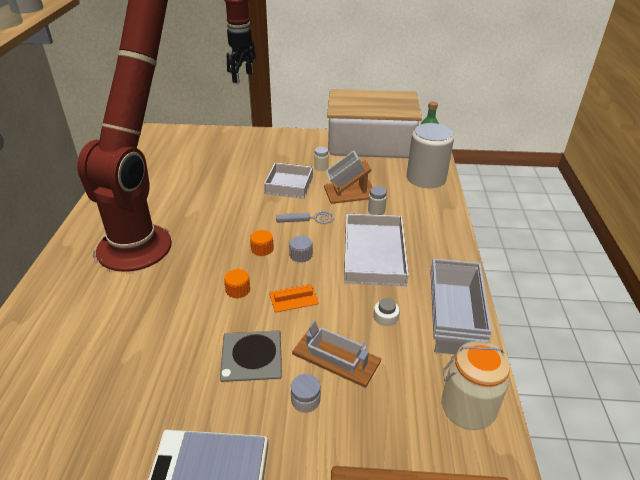

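```bash
cat >> h.py <<'E'
def tiles(fn,out,cs,k=4):
    im=cv2.imread(f'pics/{fn}.png');T=[]
    w,h=400//k,300//k
    for (u,v) in cs:
        u0,v0=int(u-w//2),int(v-h//2)
        p=cv2.copyMakeBorder(im,200,200,200,200,cv2.BORDER_CONSTANT)[v0+200:v0+200+h,u0+200:u0+200+w]
        p=cv2.resize(p,(400,300),interpolation=cv2.INTER_CUBIC)
        for a in range((u0//10+1)*10,u0+w,10):
            x=int((a-u0+.5)*k);cv2.line(p,(x,0),(x,5),(0,0,255),1)
            if a%20==0:cv2.putText(p,str(a),(x-10,15),0,.35,(0,0,255),1)
        for b in range((v0//10+1)*10,v0+h,10):
            y=int((b-v0+.5)*k);cv2.line(p,(0,y),(5,y),(0,0,255),1);cv2.putText(p,str(b),(7,y+4),0,.35,(0,0,255),1)
        T.append(p)
    o=np.vstack([np.hstack(T[i:i+2]) for i in range(0,len(T),2)]);cv2.imwrite(f'pics/{out}.png',o)
E
python3 - <<'E'
from h import *
tiles('top0','t1',[(258,254),(387,255),(456,212),(199,203)])
tiles('side0','s1',[(305,217),(298,290),(336,352),(349,178)])
a,b=load('top0'),load('side0')
for n,p,q in [('cutter',(322,252),(301,245)),('whiskh',(260,268),(292,217)),('scr',(387,255),(294,297)),('carr',(456,212),(337,352)),('tin',(192,206),(345,168)),('tray',(314,175),(376,248)),('bin',(183,280),(289,180))]:
    X,r=tri((a,*p),(b,*q)); print(n,X.round(0),np.round(r,1))
E
```

```text
cutter [465.  -2.  35.] [0.4 0.4]
whiskh [425. 154.  11.] [0. 0.]
scr [ 461. -168.    4.] [0.6 0.6]
carr [ 572. -344.   19.] [1.1 1.1]
tin [571. 312.  88.] [2.8 2.8]
tray [666.  20.  18.] [1.4 1.4]
bin [395. 344.  18.] [1.5 1.5]
```

View pics/t1.png

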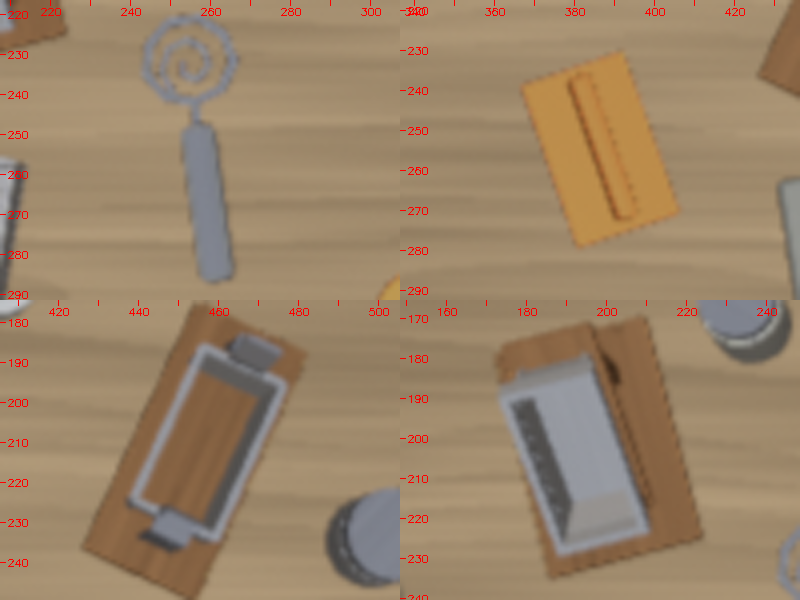

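View pics/s1.png

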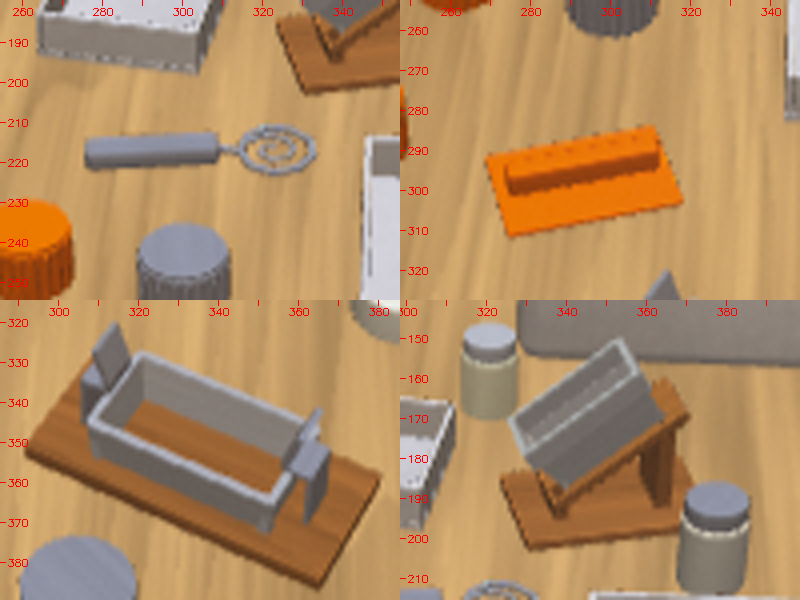

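Run:
```python
from h import *
a,b=load('top0'),load('side0')
h1=atz(a,257,248,20);h2=atz(a,261.75,286,20);l=atz(a,255,220,8)
print('whisk',h1.round(1),h2.round(1),l.round(1),np.linalg.norm(h1-h2),np.degrees(np.arctan2(*(h1-h2)[[1,0]])),np.degrees(np.arctan2(*(l-h2)[[1,0]])))
print('tri ends',tri((a,257,248),(b,309.25,216)),tri((a,261.75,286),(b,275.75,217)))
r1=atz(a,382,236.25,24);r2=atz(a,394,271.75,24)
print('ridge',r1.round(1),r2.round(1),(r1+r2)/2,np.linalg.norm(r1-r2),np.degrees(np.arctan2(*(r1-r2)[[1,0]])))
P=np.array([atz(a,*p,5) for p in [(366.75,238.75),(392,230.5),(406.25,270.5),(381,279.5)]])
print('plate',P.mean(0),np.linalg.norm(np.diff(P,axis=0),axis=1))
d=P[0]+P[1]-P[2]-P[3];print(np.degrees(np.arctan2(d[1],d[0])))
C=np.array([atz(a,*p,40) for p in [(456.25,185.75),(477.5,195.25),(458.75,234.5),(438,224.5)]])
d=C[0]+C[1]-C[2]-C[3];print('carr',C.mean(0),np.linalg.norm(np.diff(C,axis=0),axis=1),np.degrees(np.arctan2(d[1],d[0])))
for n,q,z in [('tray',[(264.5,144),(362,144),(364,207),(264,207)],40),('bin',[(160,251),(213,255),(206,308),(152,302)],40)]:
    Q=np.array([atz(a,*p,z) for p in q]);d=Q[0]+Q[1]-Q[2]-Q[3];print(n,Q.mean(0),np.linalg.norm(np.diff(Q,axis=0),axis=1),np.degrees(np.arctan2(d[1],d[0])))
```

```text
whisk [474.8 161.2  20. ] [379.8 147.4  20. ] [547.6 169.1   8. ] 95.99923128845751 8.251380475112196 7.351838058138116
tri ends (array([475.44450645, 162.09475456,  11.51267754]), [np.float64(0.17250080639441592), np.float64(0.17250080639441434)]) (array([378.95206568, 147.88656909,  13.32672059]), [np.float64(1.0389838837821215), np.float64(1.0389838837820957)])
ridge [ 506.5 -153.5   24. ] [ 417. -183.   24.] [ 461.74033302 -168.23517985   24.        ] 94.18722159511199 18.279472739431384
plate [ 461.34382114 -166.93099212    5.        ] [ 68.5725948  108.32818044  68.6401656 ]
19.070414507079683
carr [ 572.90569742 -343.28759366   40.        ] [ 58.68182227 112.35839279  57.48041601] -26.258378061620995
tray [658.19882168  20.12851084  40.        ] [247.71013898 162.72606706 250.45374309] 1.139301523905231
bin [395.70408196 338.72820596  40.        ] [130.47005595 130.26940732 131.94184442] -6.077301484823069
```

```bash
python3 -m handwheel '[{"delta_pos":[1.84,-3.8,-0.8],"rotation":[0,0,2.27]},{"delta_pos":[1.84,-3.8,-0.8],"rotation":[0,0,2.27]},{"delta_pos":[1.84,-3.8,-0.8],"rotation":[0,0,2.27]},{"delta_pos":[1.84,-3.8,-0.8],"rotation":[0,0,2.27]},{"delta_pos":[1.84,-3.8,-0.8],"rotation":[0,0,2.27]},{"delta_pos":[1.84,-3.8,-0.8],"rotation":[0,0,2.27]},{"delta_pos":[1.84,-3.8,-0.8],"rotation":[0,0,2.27]},{"delta_pos":[1.84,-3.8,-0.8],"rotation":[0,0,2.27]},{"delta_pos":[1.84,-3.8,-0.8],"rotation":[0,0,2.27]},{"delta_pos":[1.84,-3.8,-0.8],"rotation":[0,0,2.27]},{"delta_pos":[1.84,-3.8,-0.8],"rotation":[0,0,2.27]},{"delta_pos":[1.84,-3.8,-0.8],"rotation":[0,0,2.27]}]' 60
python3 -m handwheel '[{"delta_pos":[0,0,0],"rotation":[0,0,0]},{"delta_pos":[0,0,0],"rotation":[0,0,0]}]'
python3 - <<'E'
from h import *
c=cap('wrist','w1');s=manip.state();print(s['joints'],s['ee_pos'],s['eef_rot'],-np.array(c['R']).T@c['t'])
o=[437,156,12];print(proj(c,o),proj(c,[475,161,20]),proj(c,[380,148,20]))
E
```

```text
t: 1.3
ee_pos: [437.8, 155.2, 153.9]
eef_rot: [-180.0, -0.0, -172.1]
ft_force: [0.6, 0.4, -0.3]
finger_gap: 51.5
t: 1.5
ee_pos: [437.5, 155.6, 153.9]
eef_rot: [-180.0, -0.1, -172.4]
ft_force: [-0.7, -0.1, -0.2]
finger_gap: 51.2
[-17.02367568  27.21676896  -7.67111398 117.69442072   5.96110553
  35.47117071  69.04742385] [437.09962111 157.30720061 154.15017288] [ 1.79964057e+02 -3.81404013e-02 -1.72236296e+02] [360.635378   145.44759468 278.12230697]
(np.float64(322.73040979647675), np.float64(232.48755194143737)) (np.float64(322.7550276741352), np.float64(284.5309405611782)) (np.float64(322.0092166695662), np.float64(153.62598339963435))
```

View pics/w1.png

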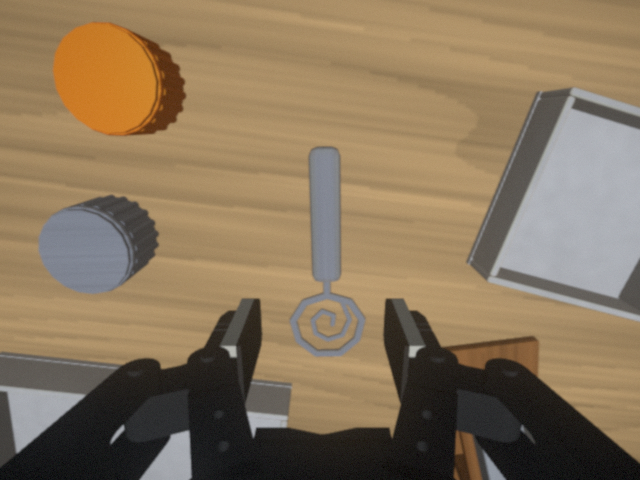

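```bash
python3 - <<'E'
from h import *
c=load('w1')
for p in [(325,148),(326,281)]: print(atz(c,*p,20).round(1))
E
python3 -m handwheel '[{"delta_pos":[-0.1,0,-4.4],"rotation":[0,0,0]},{"delta_pos":[-0.1,0,-4.4],"rotation":[0,0,0]},{"delta_pos":[0,0,-2.5],"rotation":[0,0,0]},{"delta_pos":[0,0,-1.7],"rotation":[0,0,0]},{"delta_pos":[0,0,0],"rotation":[0,0,0]}]'
python3 -m handwheel '[{"delta_pos":[0,0,0],"rotation":[0,0,0]},{"delta_pos":[0,0,0],"rotation":[0,0,0]},{"delta_pos":[0,0,0],"rotation":[0,0,0]},{"delta_pos":[0,0,0],"rotation":[0,0,0]},{"delta_pos":[0,0,0],"rotation":[0,0,0]},{"delta_pos":[0,0,0],"rotation":[0,0,0]}]' 0 60
```

```text
[376.1 149.5  20. ]
[471.8 163.   20. ]
t: 2.05
ee_pos: [433.4, 158.7, 22.6]
eef_rot: [180.0, -0.3, -172.0]
ft_force: [0.1, 0.2, -0.2]
finger_gap: 51.2
t: 2.65
ee_pos: [436.0, 157.7, 25.6]
eef_rot: [179.9, 0.1, -172.2]
ft_force: [-1.5, 1.1, 7.0]
finger_gap: 20.6
```

```bash
python3 -m handwheel '[{"delta_pos":[0,0,2],"rotation":[0,0,0]},{"delta_pos":[0,0,4],"rotation":[0,0,0]},{"delta_pos":[0,0,4],"rotation":[0,0,0]}]'
python3 -m handwheel '[{"delta_pos":[2.16,-1.11,0],"rotation":[0,0,6.92]},{"delta_pos":[2.16,-1.11,0],"rotation":[0,0,6.92]},{"delta_pos":[2.16,-1.11,0],"rotation":[0,0,6.92]},{"delta_pos":[2.16,-1.11,0],"rotation":[0,0,6.92]},{"delta_pos":[2.16,-1.11,0],"rotation":[0,0,6.92]},{"delta_pos":[2.16,-1.11,0],"rotation":[0,0,6.92]},{"delta_pos":[2.16,-1.11,0],"rotation":[0,0,6.92]},{"delta_pos":[2.16,-1.11,0],"rotation":[0,0,6.92]},{"delta_pos":[2.16,-1.11,0],"rotation":[0,0,6.92]},{"delta_pos":[2.16,-1.11,0],"rotation":[0,0,6.92]},{"delta_pos":[2.16,-1.11,0],"rotation":[0,0,6.92]},{"delta_pos":[2.16,-1.11,0],"rotation":[0,0,6.92]}]'
python3 -m handwheel '[{"delta_pos":[0,0,0],"rotation":[0,0,0]},{"delta_pos":[0,0,0],"rotation":[0,0,0]}]'
python3 - <<'E'
from h import *
c=cap('top','t2');cap('wrist','w2');s=manip.state();print(s['joints'],s['ee_pos'],s['eef_rot'])
a=cv2.imread('pics/t2.png')[130:250,230:390];b=cv2.imread('pics/w2.png')
o=np.hstack([cv2.resize(a,(400,300)),cv2.resize(b,(400,300))]);cv2.imwrite('pics/v2.png',o)
E
```

```text
t: 2.95
ee_pos: [434.8, 156.4, 125.4]
eef_rot: [-180.0, -0.1, -172.2]
ft_force: [0.3, 0.2, -1.7]
finger_gap: 20.3
t: 4.15
ee_pos: [694.9, 22.2, 124.2]
eef_rot: [180.0, -0.1, -89.0]
ft_force: [0.8, 0.7, -1.4]
finger_gap: 20.4
t: 4.35
ee_pos: [693.9, 22.9, 123.7]
eef_rot: [179.9, -0.0, -89.3]
ft_force: [-0.2, 0.8, -1.7]
finger_gap: 20.1
[ 12.58082863  49.72107435 -32.17357802  80.29110063  28.5049005
  58.23122169 155.30936908] [693.40888681  24.58377736 124.26931378] [ 1.79918171e+02  1.93104586e-02 -8.91483426e+01]
```

View pics/v2.png

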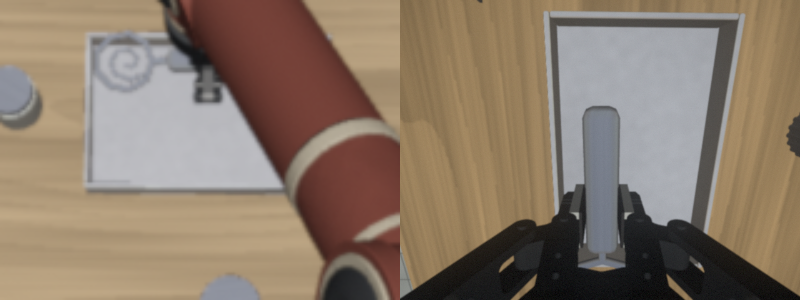

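```bash
python3 - <<'E'
from h import *
c=load('w2')
for p in [((545,12)),((743,14))]: print(atz(c,(p[0]-400)*1.6,p[1]*1.6,40).round(1))
for p in [((585,108)),((618,108))]: print(atz(c,(p[0]-400)*1.6,p[1]*1.6,118).round(1))
E
python3 -m handwheel '[{"delta_pos":[0,0,-4],"rotation":[0,0,0]},{"delta_pos":[0,0,-3],"rotation":[0,0,0]},{"delta_pos":[0,0,-1.5],"rotation":[0,0,0]},{"delta_pos":[0,0,-0.6],"rotation":[0,0,0]},{"delta_pos":[0,0,0],"rotation":[0,0,0]}]'
```

```text
[ 739.  -101.2   40. ]
[ 583.3 -101.7   40. ]
[703.1 -36.8 118. ]
[684.9 -37.1 118. ]
t: 4.95
ee_pos: [694.5, 24.2, 33.4]
eef_rot: [180.0, 0.0, -89.2]
ft_force: [0.2, -0.6, -1.0]
finger_gap: 20.2
```

```bash
python3 -m handwheel '[{"delta_pos":[0,0,-0.3],"rotation":[0,0,0]},{"delta_pos":[0,0,0],"rotation":[0,0,0]}]'
python3 -m handwheel '[{"delta_pos":[0,0,0],"rotation":[0,0,0]},{"delta_pos":[0,0,0],"rotation":[0,0,0]},{"delta_pos":[0,0,0],"rotation":[0,0,0]}]' 42
python3 -m handwheel '[{"delta_pos":[0,0,2],"rotation":[0,0,0]},{"delta_pos":[0,0,4],"rotation":[0,0,0]},{"delta_pos":[0,0,5],"rotation":[0,0,0]}]'
```

```text
t: 5.15
ee_pos: [695.4, 23.9, 31.6]
eef_rot: [-179.9, 0.0, -89.2]
ft_force: [-0.3, -0.3, -1.5]
finger_gap: 19.9
t: 5.45
ee_pos: [695.1, 23.7, 31.1]
eef_rot: [-179.9, 0.0, -89.2]
ft_force: [0.0, -0.1, 0.3]
finger_gap: 35.9
t: 5.75
ee_pos: [693.2, 23.2, 139.3]
eef_rot: [179.7, -0.0, -89.2]
ft_force: [0.5, 0.9, 0.4]
finger_gap: 35.8
```

```bash
python3 -m handwheel '[{"delta_pos":[-1.94,-1.59,0],"rotation":[0,0,-6]},{"delta_pos":[-1.94,-1.59,0],"rotation":[0,0,-6]},{"delta_pos":[-1.94,-1.59,0],"rotation":[0,0,-6]},{"delta_pos":[-1.94,-1.59,0],"rotation":[0,0,-6]},{"delta_pos":[-1.94,-1.59,0],"rotation":[0,0,-6]},{"delta_pos":[-1.94,-1.59,0],"rotation":[0,0,-6]},{"delta_pos":[-1.94,-1.59,0],"rotation":[0,0,-6]},{"delta_pos":[-1.94,-1.59,0],"rotation":[0,0,-6]},{"delta_pos":[-1.94,-1.59,0],"rotation":[0,0,-6]},{"delta_pos":[-1.94,-1.59,0],"rotation":[0,0,-6]},{"delta_pos":[-1.94,-1.59,0],"rotation":[0,0,-6]},{"delta_pos":[-1.94,-1.59,0],"rotation":[0,0,-6]}]' 48
python3 -m handwheel '[{"delta_pos":[0,0,0],"rotation":[0,0,0]},{"delta_pos":[0,0,0],"rotation":[0,0,0]}]'
python3 - <<'E'
from h import *
c=cap('wrist','w3');cap('top','t3');s=manip.state();print(s['joints'].round(1),s['ee_pos'],s['eef_rot'])
# orange segmentation
hsv=cv2.cvtColor(c['pixels'],cv2.COLOR_RGB2HSV);m=cv2.inRange(hsv,(8,190,90),(22,255,255))
n,l,st,ce=cv2.connectedComponentsWithStats(m)
for i in range(1,n):
    if st[i,4]>2000:
        pts=np.argwhere(l==i)[:,::-1].astype(np.float32);r=cv2.minAreaRect(pts);bx=cv2.boxPoints(r)
        W=np.array([atz(c,*p,5) for p in bx]);e=W[1]-W[0];f=W[2]-W[1];L=e if np.linalg.norm(e)>np.linalg.norm(f) else f
        print(st[i],W.mean(0).round(1),np.linalg.norm(e),np.linalg.norm(f),np.degrees(np.arctan2(L[1],L[0])))
a=cv2.imread('pics/w3.png');b=cv2.imread('pics/t3.png')[130:250,230:390]
cv2.imwrite('pics/v3.png',np.hstack([cv2.resize(b,(400,300),interpolation=cv2.INTER_CUBIC),cv2.resize(a,(400,300))]))
E
```

```text
t: 6.95
ee_pos: [461.4, -167.7, 140.8]
eef_rot: [-180.0, 0.1, -161.4]
ft_force: [-0.1, -0.3, 0.3]
finger_gap: 40.8
t: 7.15
ee_pos: [462.4, -167.1, 140.8]
eef_rot: [-180.0, 0.1, -161.1]
ft_force: [1.4, 0.7, 0.7]
finger_gap: 41.2
[ 27.7  30.8 -15.2 114.3  13.   36.4 113. ] [ 463.17883353 -166.14375357  140.66416103] [-1.79991330e+02  1.19325201e-01 -1.61030884e+02]
[ 384    0  126   84 6876] [ 319.2 -134.     5. ] 75.48381662701503 46.86703255174314 108.75619415785837
[ 583  141   57   87 2143] [363.8  11.4   5. ] 37.56903983102078 61.772799476807315 33.212282125292816
[  275   160    99   141 11428] [ 461.8 -167.2    5. ] 105.20274995111282 66.71894519395406 -165.28791580143005
```

View pics/v3.png

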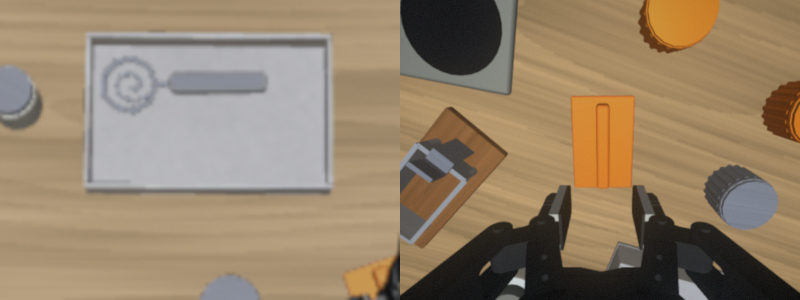

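```bash
python3 -m handwheel '[{"delta_pos":[0,0,-4.5],"rotation":[0,0,0]},{"delta_pos":[0,0,-4],"rotation":[0,0,0]},{"delta_pos":[0,0,-2.4],"rotation":[0,0,0]},{"delta_pos":[0,0,0],"rotation":[0,0,0]}]'
python3 -m handwheel '[{"delta_pos":[0,0,0],"rotation":[0,0,0]},{"delta_pos":[0,0,0],"rotation":[0,0,0]},{"delta_pos":[0,0,0],"rotation":[0,0,0]},{"delta_pos":[0,0,0],"rotation":[0,0,0]},{"delta_pos":[0,0,0],"rotation":[0,0,0]},{"delta_pos":[0,0,0],"rotation":[0,0,0]}]' 0 60
python3 -m handwheel '[{"delta_pos":[0,0,2],"rotation":[0,0,0]},{"delta_pos":[0,0,4],"rotation":[0,0,0]},{"delta_pos":[0,0,4],"rotation":[0,0,0]},{"delta_pos":[0,0,0],"rotation":[0,0,0]}]'
```

```text
t: 7.65
ee_pos: [460.9, -165.3, 28.5]
eef_rot: [179.8, -0.2, -161.0]
ft_force: [-0.5, 0.7, 0.7]
finger_gap: 41.0
t: 8.25
ee_pos: [463.1, -167.3, 32.8]
eef_rot: [-179.9, 0.2, -161.2]
ft_force: [-0.5, 0.1, 7.3]
finger_gap: 12.1
t: 8.65
ee_pos: [465.0, -168.2, 136.2]
eef_rot: [-179.6, 0.5, -161.2]
ft_force: [1.1, 0.4, -0.9]
finger_gap: 12.3
```

```bash
python3 -m handwheel '[{"delta_pos":[1.36,1.16,0],"rotation":[0,0,-8.5]},{"delta_pos":[1.36,1.16,0],"rotation":[0,0,-8.5]},{"delta_pos":[1.36,1.16,0],"rotation":[0,0,-8.5]},{"delta_pos":[1.36,1.16,0],"rotation":[0,0,-8.5]},{"delta_pos":[1.36,1.16,0],"rotation":[0,0,-8.5]},{"delta_pos":[1.36,1.16,0],"rotation":[0,0,-8.5]},{"delta_pos":[1.36,1.16,0],"rotation":[0,0,-8.5]},{"delta_pos":[1.36,1.16,0],"rotation":[0,0,-8.5]},{"delta_pos":[1.36,1.16,0],"rotation":[0,0,-8.5]},{"delta_pos":[1.36,1.16,0],"rotation":[0,0,-8.5]},{"delta_pos":[1.36,1.16,0],"rotation":[0,0,-8.5]},{"delta_pos":[1.36,1.16,0],"rotation":[0,0,-8.5]}]'
python3 -m handwheel '[{"delta_pos":[0,0,0],"rotation":[0,0,-6]},{"delta_pos":[0,0,0],"rotation":[0,0,0]},{"delta_pos":[0,0,0],"rotation":[0,0,0]}]'
```

```text
t: 9.85
ee_pos: [624.8, -27.6, 130.6]
eef_rot: [-179.9, 0.0, 96.5]
ft_force: [-0.6, -0.0, -1.2]
finger_gap: 11.8
t: 10.15
ee_pos: [624.2, -28.4, 130.7]
eef_rot: [-179.9, 0.0, 90.9]
ft_force: [-0.3, 0.5, 0.0]
finger_gap: 12.2
```

```bash
python3 -m handwheel '[{"delta_pos":[0.2,0,-4.5],"rotation":[0,0,0]},{"delta_pos":[0,0,-3.5],"rotation":[0,0,0]},{"delta_pos":[0,0,-1.2],"rotation":[0,0,0]},{"delta_pos":[0,0,0],"rotation":[0,0,0]}]'
python3 -m handwheel '[{"delta_pos":[0,0,-0.2],"rotation":[0,0,0]},{"delta_pos":[0,0,0],"rotation":[0,0,0]}]'
python3 -m handwheel '[{"delta_pos":[0,0,0],"rotation":[0,0,0]},{"delta_pos":[0,0,0],"rotation":[0,0,0]},{"delta_pos":[0,0,0],"rotation":[0,0,0]}]' 38
python3 -m handwheel '[{"delta_pos":[0,0,2],"rotation":[0,0,0]},{"delta_pos":[0,0,4],"rotation":[0,0,0]},{"delta_pos":[0,0,4],"rotation":[0,0,0]}]'
```

```text
t: 10.55
ee_pos: [625.9, -28.8, 39.0]
eef_rot: [-179.8, -0.0, 90.8]
ft_force: [0.2, -1.2, 0.0]
finger_gap: 12.2
t: 10.75
ee_pos: [627.4, -28.4, 37.9]
eef_rot: [179.9, 0.0, 90.8]
ft_force: [0.2, -0.1, -0.2]
finger_gap: 12.3
t: 11.05
ee_pos: [627.3, -28.0, 37.7]
eef_rot: [180.0, 0.0, 90.8]
ft_force: [0.2, 0.0, -0.4]
finger_gap: 32.2
t: 11.35
ee_pos: [626.4, -27.9, 137.8]
eef_rot: [-179.9, 0.0, 90.8]
ft_force: [0.9, 0.1, 0.9]
finger_gap: 32.3
```

```bash
python3 -m handwheel '[{"delta_pos":[-1.35,0.22,0.2],"rotation":[0,0,7.42]},{"delta_pos":[-1.35,0.22,0.2],"rotation":[0,0,7.42]},{"delta_pos":[-1.35,0.22,0.2],"rotation":[0,0,7.42]},{"delta_pos":[-1.35,0.22,0.2],"rotation":[0,0,7.42]},{"delta_pos":[-1.35,0.22,0.2],"rotation":[0,0,7.42]},{"delta_pos":[-1.35,0.22,0.2],"rotation":[0,0,7.42]},{"delta_pos":[-1.35,0.22,0.2],"rotation":[0,0,7.42]},{"delta_pos":[-1.35,0.22,0.2],"rotation":[0,0,7.42]},{"delta_pos":[-1.35,0.22,0.2],"rotation":[0,0,7.42]},{"delta_pos":[-1.35,0.22,0.2],"rotation":[0,0,7.42]},{"delta_pos":[-1.35,0.22,0.2],"rotation":[0,0,7.42]},{"delta_pos":[-1.35,0.22,0.2],"rotation":[0,0,7.42]}]' 100
python3 -m handwheel '[{"delta_pos":[0,0,0],"rotation":[0,0,0]},{"delta_pos":[0,0,0],"rotation":[0,0,0]}]'
python3 - <<'E'
from h import *
c=cap('wrist','w4');cap('top','t4');s=manip.state();print(s['joints'].round(1),s['ee_pos'],s['eef_rot'])
print(proj(c,[465,-2,45]), atz(load('top0'),322,252,45))
a=cv2.imread('pics/w4.png');b=cv2.imread('pics/t4.png')[130:250,230:390]
cv2.imwrite('pics/v4.png',np.hstack([cv2.resize(b,(240,480))*0+cv2.resize(b,(240,480)) if 0 else cv2.copyMakeBorder(cv2.resize(b,(160,120)),0,360,0,0,cv2.BORDER_CONSTANT),a]))
E
```

```text
t: 12.55
ee_pos: [464.6, -1.7, 161.7]
eef_rot: [-180.0, 0.0, -179.8]
ft_force: [-0.2, 0.2, -0.3]
finger_gap: 85.3
t: 12.75
ee_pos: [465.7, -1.8, 161.7]
eef_rot: [-180.0, 0.1, 179.7]
ft_force: [0.2, -0.9, -0.6]
finger_gap: 85.5
[  3.   26.6  -7.7 117.1   5.8  36.6  81.2] [466.07207894  -1.77914153 161.42661782] [-1.79986949e+02  7.98755527e-02  1.79727893e+02]
(np.float64(321.9012327043351), np.float64(242.21325691536185)) [463.61077527  -1.88915805  45.        ]
```

View pics/v4.png

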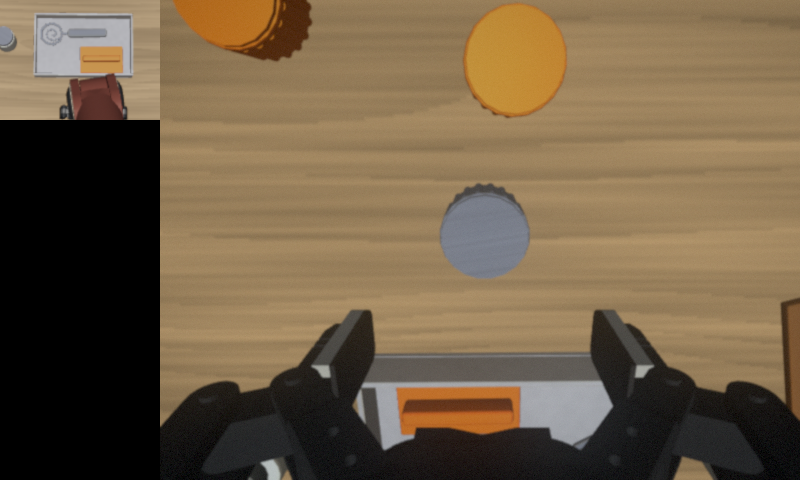

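```bash
python3 -m handwheel '[{"delta_pos":[-0.4,0.1,-4.5],"rotation":[0,0,0]},{"delta_pos":[0,0,-4.5],"rotation":[0,0,0]},{"delta_pos":[0,0,-2.5],"rotation":[0,0,0]},{"delta_pos":[0,0,-1.4],"rotation":[0,0,0]},{"delta_pos":[0,0,0],"rotation":[0,0,0]}]'
python3 -m handwheel '[{"delta_pos":[0,0,0],"rotation":[0,0,0]},{"delta_pos":[0,0,0],"rotation":[0,0,0]},{"delta_pos":[0,0,0],"rotation":[0,0,0]},{"delta_pos":[0,0,0],"rotation":[0,0,0]},{"delta_pos":[0,0,0],"rotation":[0,0,0]}]' 0 50
python3 -m handwheel '[{"delta_pos":[0,0,2],"rotation":[0,0,0]},{"delta_pos":[0,0,4],"rotation":[0,0,0]},{"delta_pos":[0,0,4],"rotation":[0,0,0]},{"delta_pos":[0,0,0],"rotation":[0,0,0]}]'
```

```text
t: 13.35
ee_pos: [460.6, -0.6, 30.3]
eef_rot: [-180.0, -0.2, 179.8]
ft_force: [-0.2, 0.1, 0.9]
finger_gap: 85.2
t: 13.85
ee_pos: [462.0, -0.6, 33.4]
eef_rot: [180.0, 0.2, 179.8]
ft_force: [-1.0, 0.4, 6.3]
finger_gap: 60.7
t: 14.25
ee_pos: [464.1, -0.5, 136.7]
eef_rot: [180.0, 0.6, 179.8]
ft_force: [-0.2, 0.3, -1.2]
finger_gap: 60.7
```

```bash
python3 - <<'E'
from h import *
c=load('w1')
A=atz(c,574,88,40);B=atz(c,490,282,40);d=B-A;L=np.linalg.norm(d);n=np.array([-d[1],d[0],0])/L
print(A,B,L,(A+B)/2+n*65,np.degrees(np.arctan2(d[1],d[0])))
b=load('side0')
Q=[atz(b,*p,40) for p in [(279.5,163.5),(313,168.5),(303,187),(265.5,181.5)]];print(np.round(Q,0),np.mean(Q,0))
E
python3 -m handwheel '[{"delta_pos":[-0.57,2.83,0],"rotation":[0,0,-0.5]},{"delta_pos":[-0.57,2.83,0],"rotation":[0,0,-0.5]},{"delta_pos":[-0.57,2.83,0],"rotation":[0,0,-0.5]},{"delta_pos":[-0.57,2.83,0],"rotation":[0,0,-0.5]},{"delta_pos":[-0.57,2.83,0],"rotation":[0,0,-0.5]},{"delta_pos":[-0.57,2.83,0],"rotation":[0,0,-0.5]},{"delta_pos":[-0.57,2.83,0],"rotation":[0,0,-0.5]},{"delta_pos":[-0.57,2.83,0],"rotation":[0,0,-0.5]},{"delta_pos":[-0.57,2.83,0],"rotation":[0,0,-0.5]},{"delta_pos":[-0.57,2.83,0],"rotation":[0,0,-0.5]},{"delta_pos":[-0.57,2.83,0],"rotation":[0,0,-0.5]},{"delta_pos":[-0.57,2.83,0],"rotation":[0,0,-0.5]}]'
python3 -m handwheel '[{"delta_pos":[0,0,0],"rotation":[0,0,0]},{"delta_pos":[0,0,0],"rotation":[0,0,0]}]'
```

```text
[321.6500972 290.4524795  40.       ] [449.2660353  274.12434753  40.        ] 128.6562689925362 [393.70740059 346.76281528  40.        ] -7.291233095433923
[[359. 407.  40.]
 [471. 383.  40.]
 [448. 272.  40.]
 [329. 295.  40.]] [401.79706995 339.34558937  40.        ]
t: 15.45
ee_pos: [391.8, 339.5, 131.3]
eef_rot: [-179.9, -0.1, 173.8]
ft_force: [0.5, -0.2, -0.6]
finger_gap: 60.8
t: 15.65
ee_pos: [391.8, 338.9, 131.4]
eef_rot: [-179.9, -0.1, 174.0]
ft_force: [0.2, -0.5, -1.6]
finger_gap: 60.8
```

```bash
python3 -m handwheel '[{"delta_pos":[0.5,0.3,-4.5],"rotation":[0,0,0]},{"delta_pos":[0,0,-3.2],"rotation":[0,0,0]},{"delta_pos":[0,0,-1.5],"rotation":[0,0,0]},{"delta_pos":[0,0,-0.2],"rotation":[0,0,0]},{"delta_pos":[0,0,0],"rotation":[0,0,0]}]'
python3 -m handwheel '[{"delta_pos":[0,0,0],"rotation":[0,0,0]},{"delta_pos":[0,0,0],"rotation":[0,0,0]},{"delta_pos":[0,0,0],"rotation":[0,0,0]}]' 90
python3 -m handwheel '[{"delta_pos":[0,0,2],"rotation":[0,0,0]},{"delta_pos":[0,0,4],"rotation":[0,0,0]},{"delta_pos":[0,0,4],"rotation":[0,0,0]},{"delta_pos":[0,0,4],"rotation":[0,0,0]},{"delta_pos":[0,0,4],"rotation":[0,0,0]},{"delta_pos":[0,0,0],"rotation":[0,0,0]}]'
```

```text
t: 16.15
ee_pos: [397.7, 339.5, 37.6]
eef_rot: [-179.8, -0.1, 173.7]
ft_force: [0.4, -1.0, -0.7]
finger_gap: 60.4
t: 16.45
ee_pos: [397.9, 341.8, 38.5]
eef_rot: [180.0, 0.0, 173.8]
ft_force: [0.5, 0.2, 0.1]
finger_gap: 76.9
t: 17.05
ee_pos: [400.3, 344.3, 224.1]
eef_rot: [179.4, 0.5, 173.8]
ft_force: [1.0, 0.2, -0.1]
finger_gap: 76.7
```

```bash
python3 -m handwheel '[{"delta_pos":[1.3,-0.6,-0.5],"rotation":[0,0,6.8]},{"delta_pos":[1.3,-0.6,-0.5],"rotation":[0,0,6.8]},{"delta_pos":[1.3,-0.6,-0.5],"rotation":[0,0,6.8]},{"delta_pos":[1.3,-0.6,-0.5],"rotation":[0,0,6.8]},{"delta_pos":[1.3,-0.6,-0.5],"rotation":[2.51,-6.53,0]},{"delta_pos":[1.3,-0.6,-0.5],"rotation":[2.51,-6.53,0]},{"delta_pos":[1.3,-0.6,-0.5],"rotation":[2.51,-6.53,0]},{"delta_pos":[1.3,-0.6,-0.5],"rotation":[2.51,-6.53,0]},{"delta_pos":[1.3,-0.6,-0.5],"rotation":[2.51,-6.53,0]},{"delta_pos":[0,0,0],"rotation":[0,0,0]},{"delta_pos":[0,0,0],"rotation":[0,0,0]}]' 100
python3 - <<'E'
from h import *
c=cap('wrist','w5');cap('top','t5');s=manip.state();print(s['joints'].round(1),s['ee_pos'],s['eef_rot'])
from scipy.spatial.transform import Rotation as R
print(R.from_euler('xyz',s['eef_rot'],degrees=True).as_matrix().round(3))
E
```

```text
t: 18.15
ee_pos: [509.9, 292.9, 183.0]
eef_rot: [-179.3, 29.7, -159.0]
ft_force: [-0.2, -0.2, -0.1]
finger_gap: 85.6
[-43.8  27.2  11.2 121.   35.4   4.2  41. ] [510.30162771 292.88681845 183.30674722] [-179.38540782   29.7575704  -159.01796509]
[[-0.811 -0.353  0.467]
 [-0.311  0.936  0.168]
 [-0.496 -0.009 -0.868]]
```

View pics/w5.png

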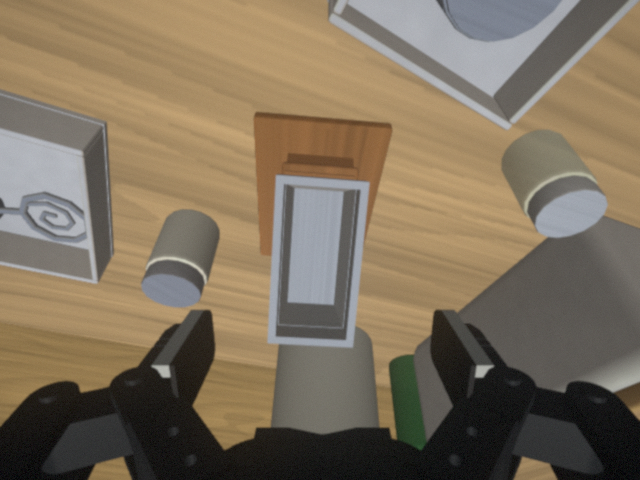

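```bash
cat > fit.py <<'E'
from h import *
from scipy.optimize import least_squares
from scipy.spatial.transform import Rotation as R
def pose(p,tilt=None):  # p: xyz of tin_c, yaw ; local x up slope
    t=35 if tilt is None else tilt
    return R.from_euler('ZY',[p[3],-t],degrees=True).as_matrix()
def fit(obs,free=False,z=None):
    # obs: list of (cam, local pt, pixel, weight)
    def f(p):
        M=pose(p,p[4] if free else None)
        return np.concatenate([w*(np.array(proj(c,M@np.array(l)+p[:3]))-q) for c,l,q,w in obs])
    return least_squares(f,[571,312,80,21,35][:5 if free else 4])
lo=[(-54,-28,26),(-54,28,26),(54,28,26),(54,-28,26)]
if __name__=='__main__':
    w,t=load('w5'),load('top0')
    W=[(277,177),(369,182),(353,346),(268,341)]
    T=[(210.5,223),(188.5,229.25),(173.25,189.75),(196,180.5)]
    ow=[(w,l,q,1) for l,q in zip(lo,W)];ot=[(t,l,q,1) for l,q in zip(lo,T)]
    for n,o in (('w',ow),('t',ot),('wt',ow+ot)):
        for fr in (0,1):
            r=fit(o,fr);print(n,fr,r.x.round(1),r.fun.round(1))
E
python3 fit.py
```

```text
w 0 [578.2 312.6  81.6  15.8] [-0.4 -0.9  0.1  0.9 -0.3 -0.4  0.6  0.5]
w 1 [578.7 312.8  81.4  15.7  35.6] [-0.2 -1.  -0.1  0.8 -0.3 -0.3  0.6  0.5]
t 0 [577.  307.6 100.4  16.7] [ 0.8 -0.4 -0.  -0.2 -0.9 -1.   0.2  1.6]
t 1 [583.  321.2  33.1  18.6  20.7] [ 0.1 -0.3  0.3  0.5  0.1 -1.2 -0.5  1. ]
wt 0 [578.9 312.8  81.1  15.8] [-0.5 -0.5 -0.4  1.2 -0.5 -0.7  0.7  0.3 -0.1  0.1 -0.7 -0.  -0.8 -0.4
  0.   2.7]
wt 1 [579.1 312.8  81.   15.8  35.3] [-0.4 -0.6 -0.5  1.1 -0.4 -0.6  0.7  0.3 -0.1  0.1 -0.7 -0.1 -0.8 -0.4
  0.   2.7]
```

```bash
cat > tgt.py <<'E'
from fit import *
def go(P,M,T=None):
    s=manip.state();C=R.from_euler('xyz',s['eef_rot'],degrees=True).as_matrix()
    print('dpos cm',((np.array(P)-s['ee_pos'])/10).round(2),'rotvec',R.from_matrix(M@C.T).as_rotvec(degrees=True).round(2),'j',s['joints'].round(1))
def tinM(yaw,tilt): 
    M=pose([0,0,0,yaw],tilt); return np.column_stack([-M[:,0],M[:,1],-M[:,2]]),M[:,2]
E
python3 - <<'E'
from tgt import *
M,n=tinM(15.8,35);g=np.array([578.8,312.8,81.2])+26*n
print(g); go(g+55*n,M)
E
```

```text
[564.45045524 308.73948812 102.49795315]
dpos cm [ 2.38  0.73 -3.58] rotvec [ 2.15 -4.81 -4.85] j [-43.8  27.2  11.2 121.   35.4   4.2  41. ]
```

```bash
python3 -m handwheel '[{"delta_pos":[1.2,0.35,-1.8],"rotation":[0,0,-2.4]},{"delta_pos":[1.2,0.35,-1.8],"rotation":[0,0,-2.4]},{"delta_pos":[0,0,0],"rotation":[1,-2.4,0]},{"delta_pos":[0,0,0],"rotation":[1,-2.4,0]},{"delta_pos":[0,0,0],"rotation":[0,0,0]},{"delta_pos":[0,0,0],"rotation":[0,0,0]}]'
python3 - <<'E'
from tgt import *
M,n=tinM(15.8,35);g=np.array([578.8,312.8,81.2])+26*n
go(g+55*n,M);go(g,M)
E
```

```text
t: 18.85
ee_pos: [538.4, 303.0, 155.9]
eef_rot: [-179.3, 31.1, -164.0]
ft_force: [-0.5, -0.4, 0.2]
finger_gap: 85.4
dpos cm [-0.44 -0.29 -0.84] rotvec [ 1.64 -3.55  0.18] j [-49.3  32.9  18.8 118.7  58.8   0.9  11.3]
dpos cm [ 2.6   0.57 -5.34] rotvec [ 1.64 -3.55  0.18] j [-49.3  32.9  18.8 118.7  58.8   0.9  11.3]
```

```bash
python3 -m handwheel '[{"delta_pos":[0.6,0.1,-1.1],"rotation":[0.8,-1.8,0]},{"delta_pos":[0.6,0.1,-1.1],"rotation":[0.8,-1.8,0]},{"delta_pos":[0,0,-1.1],"rotation":[0,0,0]},{"delta_pos":[0,0,0],"rotation":[0,0,0]},{"delta_pos":[0,0,0],"rotation":[0,0,0]}]'
python3 - <<'E'
from tgt import *
M,n=tinM(15.8,35);g=np.array([578.8,312.8,81.2])+26*n
go(g+25*n,M)
E
```

```text
t: 19.35
ee_pos: [537.6, 298.4, 136.3]
eef_rot: [-178.4, 30.3, -163.9]
ft_force: [0.8, -0.2, -0.3]
finger_gap: 85.7
dpos cm [ 1.31  0.65 -1.34] rotvec [ 2.62 -4.13  0.62] j [-43.   33.9   9.5 119.1  96.4   6.4 -25.5]
```

```bash
python3 -m handwheel '[{"delta_pos":[0,0,0],"rotation":[0,0,0]},{"delta_pos":[0.6,0.3,-0.6],"rotation":[1.2,-2,0.3]},{"delta_pos":[0.6,0.3,-0.6],"rotation":[1.2,-2,0.3]},{"delta_pos":[0,0,0],"rotation":[0,0,0]},{"delta_pos":[0,0,0],"rotation":[0,0,0]},{"delta_pos":[0,0,0],"rotation":[0,0,0]}]'
python3 - <<'E'
from tgt import *
M,n=tinM(15.8,35);g=np.array([578.8,312.8,81.2])+26*n
go(g+25*n,M)
E
```

```text
t: 19.95
ee_pos: [548.1, 302.8, 124.8]
eef_rot: [-179.3, 34.2, -163.9]
ft_force: [-0.5, -0.0, 0.5]
finger_gap: 85.1
dpos cm [ 0.26  0.2  -0.19] rotvec [ 0.77 -0.62  0.13] j [-31.3  35.8  -7.3 120.4 117.9  18.2 -44.6]
```

```bash
python3 -m handwheel '[{"delta_pos":[0.3,0.2,-0.2],"rotation":[0.7,-0.6,0.1]},{"delta_pos":[0.6,0.2,-0.9],"rotation":[0,0,0]},{"delta_pos":[0.5,0.2,-0.7],"rotation":[0,0,0]},{"delta_pos":[0.2,0,-0.4],"rotation":[0,0,0]},{"delta_pos":[0,0,0],"rotation":[0,0,0]}]'
python3 - <<'E'
from tgt import *
c=cap('wrist','w6')
M,n=tinM(15.8,35);g=np.array([578.8,312.8,81.2])+26*n
go(g,M)
E
```

```text
t: 20.45
ee_pos: [563.9, 308.6, 101.2]
eef_rot: [-179.9, 34.9, -164.2]
ft_force: [0.1, 0.2, -0.9]
finger_gap: 85.4
dpos cm [ 0.07 -0.    0.09] rotvec [ 0.08 -0.1   0.  ] j [-28.1  39.4 -11.2 119.1 123.2  21.4 -48.5]
```

View pics/w6.png

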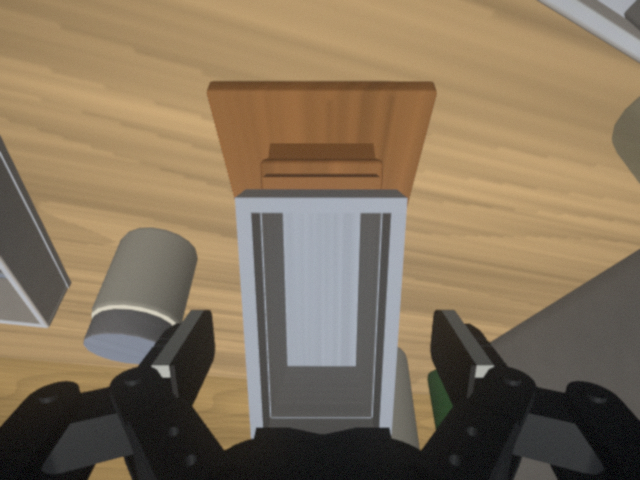

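```bash
python3 - <<'E'
from tgt import *
c=load('w6');M=pose([0,0,0,15.8],35)
for l in lo[:2]: print(proj(c,M@np.array(l)+[578.8,312.8,81.2]))
E
python3 -m handwheel '[{"delta_pos":[0,0,0],"rotation":[0,0,0]},{"delta_pos":[0,0,0],"rotation":[0,0,0]},{"delta_pos":[0,0,0],"rotation":[0,0,0]},{"delta_pos":[0,0,0],"rotation":[0,0,0]},{"delta_pos":[0,0,0],"rotation":[0,0,0]},{"delta_pos":[0,0,0],"rotation":[0,0,0]}]' 0 70
python3 - <<'E'
from tgt import *
M,n=tinM(15.8,35);g=np.array([578.8,312.8,81.2])+26*n
go(g,M);C=R.from_euler('xyz',manip.state()['eef_rot'],degrees=True).as_matrix()
print('tin in tool',C.T@(np.array([578.8,312.8,81.2])-manip.state()['ee_pos']))
E
```

```text
(np.float64(238.58284174059787), np.float64(199.74687407402425))
(np.float64(406.0155550542354), np.float64(199.54541088555683))
t: 21.1
ee_pos: [563.6, 308.9, 102.9]
eef_rot: [-180.0, 35.0, -164.1]
ft_force: [-3.5, -1.6, 5.3]
finger_gap: 54.4
dpos cm [ 0.09 -0.02 -0.04] rotvec [ 0.03 -0.   -0.04] j [-28.1  39.3 -11.3 119.2 123.2  21.4 -48.5]
tin in tool [-0.40044591 -0.43646311 26.78229065]
```

```bash
python3 -m handwheel '[{"delta_pos":[0,0,1],"rotation":[0,0,0]},{"delta_pos":[0,0,2.5],"rotation":[0,0,0]},{"delta_pos":[0,0,3],"rotation":[0,0,0]},{"delta_pos":[0,0,3],"rotation":[0,0,0]},{"delta_pos":[0,0,1],"rotation":[-1.36,4.81,0]},{"delta_pos":[0,0,0],"rotation":[-1.36,4.81,0]},{"delta_pos":[0,0,0],"rotation":[-1.36,4.81,0]},{"delta_pos":[0,0,0],"rotation":[-1.36,4.81,0]},{"delta_pos":[0,0,0],"rotation":[-1.36,4.81,0]},{"delta_pos":[0,0,0],"rotation":[-1.36,4.81,0]},{"delta_pos":[0,0,0],"rotation":[-1.36,4.81,0]},{"delta_pos":[0,0,0],"rotation":[0,0,0]}]'
python3 -m handwheel '[{"delta_pos":[0,0,0],"rotation":[0,0,0]},{"delta_pos":[0,0,0],"rotation":[0,0,0]}]'
python3 - <<'E'
from bench import manip
s=manip.state();print(s['joints'].round(1),s['ee_pos'],s['eef_rot'])
E
```

```text
t: 22.3
ee_pos: [576.1, 305.2, 183.0]
eef_rot: [-178.8, 8.8, -164.7]
ft_force: [0.7, -0.8, -2.4]
finger_gap: 54.3
t: 22.5
ee_pos: [572.4, 306.0, 183.4]
eef_rot: [-178.7, 8.8, -164.4]
ft_force: [0.5, 0.3, -1.9]
finger_gap: 54.7
[-11.3  39.5 -34.7  93.1  34.6  50.   45.5] [572.4199686  306.02297525 183.41963855] [-178.68806549    8.76985474 -164.39951741]
```

```bash
python3 -m handwheel '[{"delta_pos":[0,-1,0.5],"rotation":[-1.8,4.1,0]},{"delta_pos":[0,-3,0.5],"rotation":[-1.8,4.1,0]},{"delta_pos":[0,-4,0],"rotation":[0,0,-2.6]},{"delta_pos":[0,-4,0],"rotation":[0,0,-2.6]},{"delta_pos":[0,-4,0],"rotation":[0,0,-2.6]},{"delta_pos":[0,-4,0],"rotation":[0,0,-2.6]},{"delta_pos":[0,-4,0],"rotation":[0,0,-2.6]},{"delta_pos":[0,-4,0],"rotation":[0,0,-2.6]},{"delta_pos":[0,-4,0],"rotation":[0,0,-2.6]},{"delta_pos":[0,-4,0],"rotation":[0,0,-2.6]},{"delta_pos":[0,-4,0],"rotation":[0,0,-2.6]},{"delta_pos":[0,-4,0],"rotation":[0,0,-2.6]}]'
python3 -m handwheel '[{"delta_pos":[0,-4,0],"rotation":[0,0,-2.6]},{"delta_pos":[0,-4,0],"rotation":[0,0,-2.6]},{"delta_pos":[0,-4,0],"rotation":[0,0,-2.6]},{"delta_pos":[0,-3.5,0],"rotation":[0,0,-2.6]},{"delta_pos":[0,-3,0],"rotation":[0,0,-2.6]},{"delta_pos":[0,-2.2,0],"rotation":[0,0,-2.6]},{"delta_pos":[0,0,0],"rotation":[0,0,0]},{"delta_pos":[0,0,0],"rotation":[0,0,0]}]'
python3 - <<'E'
from h import *
from scipy.spatial.transform import Rotation as R
s=manip.state();print(s['joints'].round(1),s['ee_pos'],s['eef_rot'])
c=cap('wrist','w7');cap('side','s7');cap('top','t7')
M=R.from_euler('z',-26.3,degrees=True)
C=R.from_matrix(R.from_euler('xyz',s['eef_rot'],degrees=True).as_matrix()@np.diag([-1,1,-1]))
print('rotvec to level carrier',(R.from_euler('z',-26.3,degrees=True)*C.inv()).as_rotvec(degrees=True).round(2))
a=cv2.imread('pics/w7.png');b=cv2.imread('pics/s7.png')[220:400,240:400];t=cv2.imread('pics/t7.png')[140:260,400:520]
b=cv2.resize(b,(320,360),interpolation=cv2.INTER_CUBIC)
cv2.imwrite('pics/v7.png',np.hstack([cv2.copyMakeBorder(a,0,0,0,0,cv2.BORDER_CONSTANT)[:, :480] if 0 else cv2.resize(a,(480,360)),b]))
E
```

```text
t: 23.7
ee_pos: [572.9, -134.7, 194.4]
eef_rot: [-177.4, 0.0, 169.6]
ft_force: [0.5, 0.5, -2.7]
finger_gap: 54.7
t: 24.5
ee_pos: [573.3, -339.7, 193.9]
eef_rot: [-177.5, -0.1, 154.1]
ft_force: [0.1, 0.1, -1.5]
finger_gap: 54.5
[ 42.3  41.9 -27.   82.1  23.1  61.6  74. ] [ 573.34426186 -339.71564318  193.87860219] [-1.77488745e+02 -8.49443431e-02  1.54072947e+02]
rotvec to level carrier [ 2.22 -1.18 -0.37]
```

View pics/v7.png

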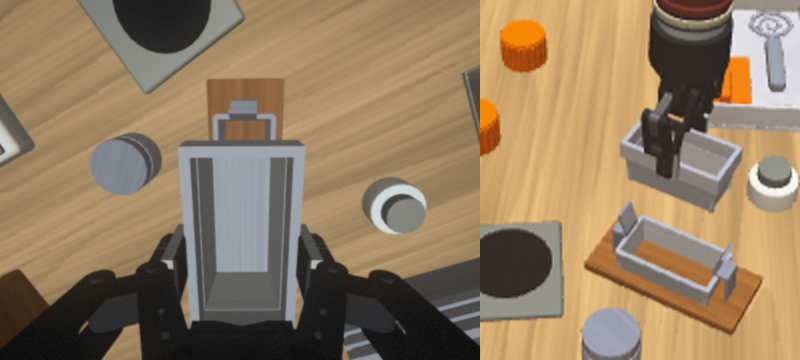

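```bash
cat > carr.py <<'E'
from tgt import *
a,b,w=load('top0'),load('side0'),load('w7')
T=[(438,224.5),(458.75,234.5),(456.25,185.75),(477.5,195.25)]
S=[(320.75,327.75),(308,344),(363.5,342),(353,364.5)]
W=[(368,153),(285,153)]
sg=[(-1,1),(-1,-1),(1,1),(1,-1)]
def f(p,use):
    r=[]
    for nm,c,Q in (('a',a,T),('b',b,S),('w',w,W)):
        if nm not in use: continue
        for (sx,sy),q in zip(sg,Q):
            l=R.from_euler('z',p[3],degrees=True).apply([sx*p[4]/2,sy*p[5]/2,0])+p[:3]
            r+=list(np.array(proj(c,l))-q)
    return np.array(r)
for use in ('ab','abw'):
    r=least_squares(f,[573,-343,40,-26,110,56],args=(use,));print(use,r.x.round(1),r.fun.round(1))
s=manip.state();Ct=R.from_euler('xyz',s['eef_rot'],degrees=True).as_matrix()
def g(p):
    r=[]
    for sy,q in((1,(405,193)),(-1,(240,193))):
        l=np.array([p[0],p[1]+sy*28,p[2]]) if 1 else 0
        r+=list(np.array(proj(w,Ct@l+s['ee_pos']))-q)
    return np.array(r)
q=least_squares(g,[54,0,0]);print('near rim mid in tool',q.x.round(1),q.fun.round(1))
for z in(0,1,2):
    q=least_squares(lambda p:g([p[0],p[1],z]),[54,0]);print(z,q.x.round(1),q.fun.round(1))
# board near end
for z in (10,15): print('board',z,atz(w,377.5,106,z).round(1),atz(w,277,106,z).round(1))
E
python3 carr.py
```

```text
ab [ 571.2 -342.5   43.2  -24.7  107.5   58.8] [ 0.5  0.1  1.2 -0.  -0.8  0.7 -0.8  1.   0.  -1.7 -0.   0.1  1.3  2.2
  0.2 -1. ]
abw [ 570.2 -341.6   42.6  -25.3  110.    59.4] [-0.3  0.7  0.5  0.9 -0.9  0.7 -0.7  1.2 -0.6 -2.2 -1.  -0.4  1.5  2.4
 -0.  -0.7 -0.2  0.2  0.1  1. ]
near rim mid in tool [55.2 -1.7  2.5] [-0.  -0.4  0.   0.4]
0 [55.6 -1.7] [ 1.7 -0.3 -1.7  0.5]
1 [55.4 -1.7] [ 1.  -0.3 -1.   0.5]
2 [55.3 -1.7] [ 0.3 -0.4 -0.3  0.4]
board 10 [ 507.3 -269.    10. ] [ 473.  -338.9   10. ]
board 15 [ 507.2 -269.6   15. ] [ 473.5 -338.3   15. ]
```

```bash
python3 -m handwheel '[{"delta_pos":[-0.1,-0.25,-2],"rotation":[2.2,-1.2,0]},{"delta_pos":[0,0,-4],"rotation":[0,0,0]},{"delta_pos":[0,0,-2.5],"rotation":[0,0,0]},{"delta_pos":[0,0,-0.6],"rotation":[0,0,0]},{"delta_pos":[0,0,0],"rotation":[0,0,0]},{"delta_pos":[0,0,0],"rotation":[0,0,0]}]'
python3 - <<'E'
from tgt import *
P=[];E=[]
for i in range(4):
    c=cap('wrist','w8');s=manip.state();P.append(s['ee_pos']);E.append(s['eef_rot']%360)
print(np.mean(P,0),np.std(P,0),np.mean(E,0))
cap('side','s8');cap('top','t8')
w=cv2.imread('pics/w8.png')[60:260,170:470];sd=cv2.imread('pics/s8.png')[300:390,285:390];
w=cv2.resize(w,None,fx=1.5,fy=1.5,interpolation=2);sd=cv2.resize(sd,(350,300),interpolation=2)
cv2.imwrite('pics/v8.png',np.hstack([w,sd]))
E
```

```text
t: 25.25
ee_pos: [574.4, -342.9, 105.0]
eef_rot: [180.0, 0.3, 154.1]
ft_force: [0.5, -0.5, -1.0]
finger_gap: 54.6
[ 574.07646804 -343.38829018  105.11659539] [0.29706085 0.13546944 0.22063672] [180.00909548   0.27991374 154.04077542]
```

```bash
python3 -m handwheel '[{"delta_pos":[-0.12,0.06,-0.5],"rotation":[0,0,0]},{"delta_pos":[0,0,-0.8],"rotation":[0,0,0]},{"delta_pos":[0,0,-0.5],"rotation":[0,0,0]},{"delta_pos":[0,0,0],"rotation":[0,0,0]}]'
python3 -m handwheel '[{"delta_pos":[0,0,-0.3],"rotation":[0,0,0]},{"delta_pos":[0,0,0],"rotation":[0,0,0]}]'
python3 -m handwheel '[{"delta_pos":[0,0,-0.2],"rotation":[0,0,0]},{"delta_pos":[0,0,0],"rotation":[0,0,0]}]'
```

```text
t: 25.95
ee_pos: [570.5, -342.4, 83.4]
eef_rot: [-180.0, -0.1, 154.0]
ft_force: [-0.5, 0.7, -1.9]
finger_gap: 54.5
t: 26.15
ee_pos: [571.4, -342.6, 81.7]
eef_rot: [-180.0, 0.0, 154.0]
ft_force: [0.1, 0.3, -1.8]
finger_gap: 54.6
t: 26.35
ee_pos: [571.5, -342.7, 80.0]
eef_rot: [-180.0, 0.1, 154.0]
ft_force: [-1.1, 0.4, -2.2]
finger_gap: 54.4
```

No contact yet; continue in small steps.

```bash
for i in 1 ; do python3 -m handwheel '[{"delta_pos":[0,0,-0.2],"rotation":[0,0,0]},{"delta_pos":[0,0,0],"rotation":[0,0,0]}]'
python3 -m handwheel '[{"delta_pos":[0,0,-0.2],"rotation":[0,0,0]},{"delta_pos":[0,0,0],"rotation":[0,0,0]}]'
python3 -m handwheel '[{"delta_pos":[0,0,-0.2],"rotation":[0,0,0]},{"delta_pos":[0,0,0],"rotation":[0,0,0]}]'; done
```

```text
t: 26.55
ee_pos: [571.4, -342.7, 77.9]
eef_rot: [-180.0, 0.0, 154.0]
ft_force: [-0.3, -0.2, -1.7]
finger_gap: 54.3
t: 26.75
ee_pos: [571.7, -342.8, 76.3]
eef_rot: [-180.0, 0.1, 154.0]
ft_force: [-0.7, 0.1, -0.5]
finger_gap: 54.4
t: 26.95
ee_pos: [571.9, -342.8, 74.5]
eef_rot: [-180.0, 0.1, 154.0]
ft_force: [-0.2, 0.6, 1.3]
finger_gap: 54.2
```

```bash
python3 -m handwheel '[{"delta_pos":[0,0,-0.2],"rotation":[0,0,0]},{"delta_pos":[0,0,0],"rotation":[0,0,0]}]'
python3 -m handwheel '[{"delta_pos":[0,0,-0.2],"rotation":[0,0,0]},{"delta_pos":[0,0,0],"rotation":[0,0,0]}]'
python3 -m handwheel '[{"delta_pos":[0,0,-0.2],"rotation":[0,0,0]},{"delta_pos":[0,0,0],"rotation":[0,0,0]}]'
```

```text
t: 27.15
ee_pos: [571.9, -342.8, 72.4]
eef_rot: [-180.0, 0.1, 154.0]
ft_force: [-1.0, -0.2, 2.3]
finger_gap: 54.4
t: 27.35
ee_pos: [571.6, -342.6, 69.9]
eef_rot: [-180.0, 0.1, 154.0]
ft_force: [-0.4, 0.4, 2.2]
finger_gap: 54.3
t: 27.55
ee_pos: [571.0, -342.5, 67.2]
eef_rot: [-180.0, -0.0, 154.0]
ft_force: [0.4, -0.5, -0.5]
finger_gap: 54.9
```

```bash
python3 -m handwheel '[{"delta_pos":[0,0,-0.2],"rotation":[0,0,0]},{"delta_pos":[0,0,0],"rotation":[0,0,0]}]'
python3 -m handwheel '[{"delta_pos":[0,0,-0.15],"rotation":[0,0,0]},{"delta_pos":[0,0,0],"rotation":[0,0,0]}]'
python3 -m handwheel '[{"delta_pos":[0,0,-0.15],"rotation":[0,0,0]},{"delta_pos":[0,0,0],"rotation":[0,0,0]}]'
```

```text
t: 27.75
ee_pos: [571.1, -342.6, 65.4]
eef_rot: [-180.0, 0.0, 154.0]
ft_force: [0.5, 0.4, -1.9]
finger_gap: 54.2
t: 27.95
ee_pos: [571.3, -342.7, 64.2]
eef_rot: [-180.0, 0.0, 154.0]
ft_force: [0.3, -1.1, -1.4]
finger_gap: 54.7
t: 28.15
ee_pos: [571.4, -342.7, 62.9]
eef_rot: [-180.0, 0.0, 154.0]
ft_force: [0.6, 0.5, 0.4]
finger_gap: 54.4
```

```bash
python3 -m handwheel '[{"delta_pos":[0,0,-0.1],"rotation":[0,0,0]},{"delta_pos":[0,0,0],"rotation":[0,0,0]}]'
python3 -m handwheel '[{"delta_pos":[0,0,-0.1],"rotation":[0,0,0]},{"delta_pos":[0,0,0],"rotation":[0,0,0]}]'
```

```text
t: 28.35
ee_pos: [571.6, -342.8, 62.2]
eef_rot: [-180.0, 0.1, 154.0]
ft_force: [-0.1, -0.1, 0.8]
finger_gap: 54.4
t: 28.55
ee_pos: [571.8, -343.0, 61.8]
eef_rot: [-180.0, 0.1, 154.0]
ft_force: [-0.5, 0.3, 4.8]
finger_gap: 54.4
```

```bash
python3 -m handwheel '[{"delta_pos":[0,0,-0.15],"rotation":[0,0,0]},{"delta_pos":[0,0,0],"rotation":[0,0,0]},{"delta_pos":[0,0,0],"rotation":[0,0,0]}]'
python3 -m handwheel '[{"delta_pos":[0,0,-0.15],"rotation":[0,0,0]},{"delta_pos":[0,0,0],"rotation":[0,0,0]},{"delta_pos":[0,0,0],"rotation":[0,0,0]}]'
```

```text
t: 28.85
ee_pos: [572.0, -343.0, 61.7]
eef_rot: [-179.9, 0.1, 154.0]
ft_force: [-1.7, -0.8, 10.2]
finger_gap: 54.8
t: 29.15
ee_pos: [572.0, -343.0, 61.6]
eef_rot: [-179.9, 0.2, 154.0]
ft_force: [-4.4, 0.5, 17.5]
finger_gap: 54.5
```

```bash
python3 -m handwheel '[{"delta_pos":[0,0,0.3],"rotation":[0,0,0]},{"delta_pos":[0,0,0],"rotation":[0,0,0]}]'
python3 -m handwheel '[{"delta_pos":[0,0,0],"rotation":[0,0,0]},{"delta_pos":[0,0,0],"rotation":[0,0,0]},{"delta_pos":[0,0,0],"rotation":[0,0,0]}]' 80
python3 -m handwheel '[{"delta_pos":[0,0,1],"rotation":[0,0,0]},{"delta_pos":[0,0,3],"rotation":[0,0,0]},{"delta_pos":[0,0,4],"rotation":[0,0,0]},{"delta_pos":[0,0,4],"rotation":[0,0,0]},{"delta_pos":[-1,3,4],"rotation":[0,0,0]},{"delta_pos":[-2,4,3],"rotation":[0,0,0]},{"delta_pos":[-2,4,3],"rotation":[0,0,0]},{"delta_pos":[-2,4,0],"rotation":[0,0,0]},{"delta_pos":[-2,4,0],"rotation":[0,0,0]},{"delta_pos":[-2,4,0],"rotation":[0,0,0]},{"delta_pos":[0,0,0],"rotation":[0,0,0]},{"delta_pos":[0,0,0],"rotation":[0,0,0]}]'
python3 - <<'E'
from h import *
cap('side','s9');cap('top','t9')
s=cv2.imread('pics/s9.png')[130:430,240:520];k=cv2.resize(cv2.imread('pics/s9.png')[300:400,285:390],(420,400),interpolation=2)
t=cv2.imread('pics/t9.png')[140:320,120:520]
o=np.zeros((600,800,3),np.uint8)
o[:400,:373]=cv2.resize(s,(373,400),interpolation=2);o[:400,375:795]=k
o[402:582,:400]=t;o[402:598,410:690]=cv2.resize(cv2.imread('pics/t9.png')[170:254,400:520],(280,196),interpolation=2)
cv2.imwrite('pics/v9.png',o)
b=load('side0')
E
```

```text
t: 29.35
ee_pos: [571.7, -342.8, 61.8]
eef_rot: [-180.0, 0.1, 154.0]
ft_force: [-1.3, 0.4, 6.0]
finger_gap: 54.6
t: 29.65
ee_pos: [571.3, -342.6, 60.3]
eef_rot: [-180.0, 0.0, 154.0]
ft_force: [0.8, 0.3, -0.2]
finger_gap: 68.1
t: 30.85
ee_pos: [464.6, -118.1, 277.0]
eef_rot: [-180.0, 0.2, 154.2]
ft_force: [-0.6, -0.4, -0.3]
finger_gap: 68.3
```

View pics/v9.png

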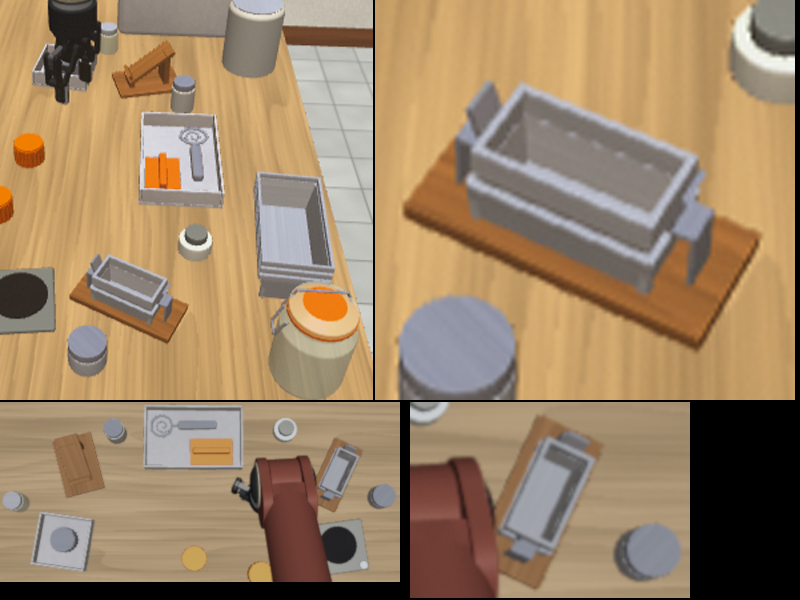

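```bash
python3 -c "
from bench import manip
print(manip.job_done())"
```

```text
the job is handed in; nothing more can be done
None
```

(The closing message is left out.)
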